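# Clamp down the red-lidded kimchi tub

### The arm

A 6-joint arm with a two-finger parallel gripper is mounted at the origin on the work surface. World frame = base frame: x ahead of the robot, y to its left, z up, the work surface at z = 0. Lengths are in m, angles in degrees, forces in N, time in s.
With the tool pointing down it reaches from about 0.4 to 0.825 m from the base axis. Payload 7 kg.
Tool frame: the origin (TCP) lies at the centre of the arm's flange, where the gripper is bolted on; the fingertips stand 178 mm ahead of it and the grasp point (between the pads) lies 159 mm ahead of it (tip_reach is the distance from the TCP to the fingertips, in m); z points along the fingers, y is the line along which they close (so a half turn about z gives the same grasp; the last joint's range is limited). The gripper opens to 88 mm and grips with 3 to 60 N. Pads are 19 mm wide; open, the fingers measure 130 mm over their backs; the gripper's body (78 mm by 193 mm) begins 47 mm behind the grasp point.
Start: joints at [-54.826, 20.546, 0.682, 0, -70.136, -16.507], TCP at [0.216, -0.639, 0.405] pointing down, gripper open.
Joint ranges: [-176.03, 176.03], [-82.01, 121.73], [-58.28, 71.71], [-173.87, 95.51], [-174.79, -0.11], [-173.66, 173.66]. Speed limits (degrees/s): [136.94, 136.94, 172.46, 180, 180, 180].

### API

Orientations are given as [roll, pitch, yaw] about the fixed x, y, z axes, in that order (R = Rz(yaw) Ry(pitch) Rx(roll)).
In Python, from plant import * gives the robot as it stands.
- The arm moves only by the shell command python3 -m handwheel 'ROWS'. ROWS is JSON, a list of rows, each a list of 7 numbers: the opening, from -1 (shut) to 1 (fully open), then the shift along the tool's x, y, z as a fraction of full scale, then the turn, a rotation vector about the tool's x, y, z as a fraction of full scale. A call has 1 to 5 rows; each row shifts and turns the commanded pose from where the row before left it, along the tool's axes as they then stand; what a row does not reach is not made up. Full scale, the value 1, is 0.025 m for a shift and 6 degrees for a turn. A row lasts 1/8 s, in which the tool goes at most 62.5 mm and 10.7 degrees, less where a joint would pass 70% of its speed; a pose out of reach is approached as far as the arm can. A call with a number of a shift or a turn outside -1 to 1 is refused whole. A call with a gripper value outside its range is refused whole. The fingers move at their own pace and stop on an object; the grip force is fixed at half the most. Time passes only in rows, so rows that do not move let the fingers close. It gives the time, the measured TCP pose, the force, the opening and the grip force at its end, in the units of the state.
- get_obs(): the state, without advancing time (a new reading comes with each control period).
- snapshot(name): name is "side" or "top" or "wrist"; returns a dict with "color" (420x560x3 uint8, red, green, blue), "fx", "fy", "cx", "cy" (pixels), "R" (3x3) and "t" (3): a world point X has camera coordinates R X + t; the wrist camera has in their place "tool_from_camera" (4x4, takes a point from camera to tool coordinates, whose origin is the TCP and whose axes are the flange's). Camera axes: x right, y down, z forward; pixel columns grow to the right and rows downward; lengths in m; the calibration is good to about 2 mm. A picture is of the moment at which its call begins: read the wrist's pose just before it. There is no depth.
- close_job(): hands the job in; it is judged then, once.
The state is a dict: "clock": time; "joint_pos": joint angles; "qvel": joint speeds; "tau": joint torques, N m; "tool_pos": TCP position; "orientation": TCP orientation; "force": force on the tool from outside, world axes, zero at the start; "moment": the same for the moment, N m; "opening": finger opening in m; "gripper_force": force on a finger pad.
Only numpy, scipy, OpenCV 4.12 (cv2) and the standard library are available. Lean on these libraries where they do the work, as an engineer would, in place of code of your own. Each camera call takes 0.05 s, during which the arm holds its last target. There are 200 camera calls.

### The job

Two lidded kimchi tubs stand in identical screw-clamp frames. On the frame that holds the tub with the red lid, turn the orange knob clockwise until its rubber foot touches the lid (the bar of the knob then lies in line with the frame's beam, its white end at the white mark), then add one eighth of a turn, to the yellow mark, and no more; let go. Leave the knob of the blue-lidded tub as it is.

Things in the scene. Friction and masses are not known exactly. Their poses are not given: they have to be found in the camera images.
- red_knob (a joint): Turn of the orange knob over the red-lidded tub, rad, growing clockwise seen from above. Starts about -0.75 to -0.35, foot clear of the lid; 0: foot just touches, bar along the beam, white end at the white mark; 0.785: white end at the yellow mark. Stops at -0.9 and 1.4. Foot sinks 6 mm/rad, presses 15 N per rad past 0; friction 0.16 N m, stays where left; the knob keeps its height.
- red_grip (a point): Grip point of that knob, on its upright axis, 206 mm above the table; x along the bar to its white end, z up, turns with it. Bar 56 mm long, 14 thick (pinch across this, along y), 32 tall: top 8 mm above this point, underside 24 below. Under it a dark hub 32 mm wide, 12 high, on a black 90 mm disc, top 36 mm below this point, on the fixed aluminium frame's beam, 220 x 40 mm, top 40 below.
- red_tub: White tub with red lid, 116 x 156 mm, 96 mm high, about 0.7 kg, loose on the frame's 12 mm base plate under the beam; origin at the centre of its underside, z up, long side along y, which is roughly the beam's direction. It is to stay there.
- blue_bar_end (a point): White end of the bar of the other, identical knob, above the blue-lidded tub: 26 mm from that knob's axis, 206 mm above the table. It is to stay as it is.

How it is judged (in metres and radians):
On the way:
1. the knob over the red lid has been turned clockwise until its foot touches the lid (value of joint red_knob above 0 rad).
At the end, for the whole second after the job is handed in: The red-lidded tub's knob rests one eighth of a turn (45 degrees, within 12) clockwise past the point where its foot touches the lid; the tub still stands under it (centre within 20 mm of the knob's axis); the other knob has not been turned (white end within 7 mm of its start) (value of joint red_knob between 0.575 and 0.995 rad and velocity of joint red_knob between -0.05 and 0.05 rad/s and horizontal distance between red_tub and red_grip below 0.02 m and distance of blue_bar_end from where it was at the start of the episode below 0.007 m).
It fails at once if the red-lidded tub's knob overtightened, more than about 63 degrees past touching (value of joint red_knob above 1.1 rad).
It fails at once if the knob of the blue-lidded tub turned (distance of blue_bar_end from where it was at the start of the episode above 0.01 m).
It also fails if it takes over 29 s, if anything falls off the work surface, if the arm or the gripper's body presses on something with over 40 N, if the wrist force passes 120 N, or if a joint passes its speed limit or range.

## Working session

There is one attempt and no reset: what is moved stays moved. The work goes in short steps, Python scripts to look and compute and a shell command to move; the robot and the scene stay as the last step left them, time stands still between calls to the robot, and variables do not carry over. Pictures are saved under pics/ and viewed, at most 10 in all, crops included, and the job is handed in when it is done.

```bash
mkdir -p pics; ls
python3 - <<'E'
from plant import *
import cv2
o=get_obs();print(o)
for n in("top","side"):
    s=snapshot(n);cv2.imwrite(f"pics/{n}0.png",s["color"][:,:,::-1]);print(n,[s[k] for k in("fx","fy","cx","cy","R","t")])
E
```

```text
pics
{'clock': 0.0, 'joint_pos': array([-5.48247152e+01,  2.05888273e+01,  6.33678728e-01, -2.18907810e-02,
       -7.01356154e+01, -1.65059931e+01]), 'qvel': array([-0.08364931,  0.01020338, -0.00622481,  0.0586908 ,  0.00893753,
        0.11086374]), 'tau': array([ 2.29201636e-03, -5.82713521e+01,  2.93057370e+01,  6.99725837e+00,
        6.87906679e-03, -1.13666247e-04]), 'tool_pos': array([ 0.21599584, -0.63928946,  0.4037456 ]), 'orientation': array([ 1.79907129e+02, -6.05933593e-03, -1.61338158e+02]), 'force': array([-0.94861494,  0.08070071,  0.64559162]), 'moment': array([-0.02380583, -0.02015081,  0.00797006]), 'gripper_force': 0.0, 'opening': 0.08774397838626007}
top [421.58958327413666, 421.58958327413666, 280.1532966988479, 211.9401285708991, array([[-0.0126948 , -0.99987808, -0.00909223],
       [-0.99634918,  0.01341666, -0.08431071],
       [ 0.08442242,  0.00798873, -0.99639803]]), array([0.02931096, 0.51709367, 0.81885492])]
side [397.4360177864217, 397.4360177864217, 276.9449021519691, 211.92189825943044, array([[ 0.99991346,  0.01308571, -0.00135767],
       [ 0.00860066, -0.7282915 , -0.68521349],
       [-0.00995529,  0.68514251, -0.72834101]]), array([-0.51010478,  0.11363982,  0.90870921])]
```

View pics/top0.png

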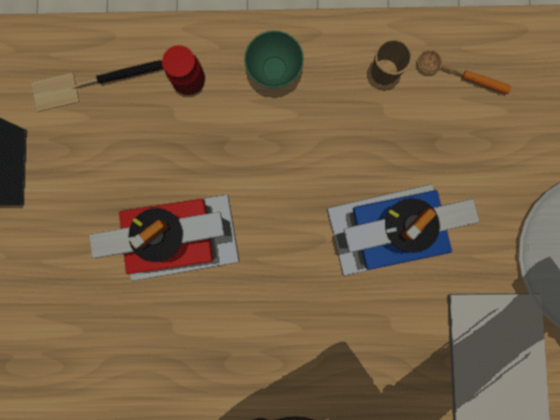

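View pics/side0.png

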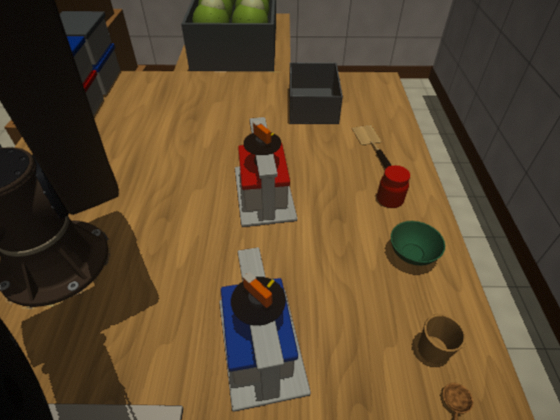

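The red frame is at the left of the top view: its knob is near (152,234), the white end near (138,241) and the yellow mark near (137,222). The blue frame's knob is near (412,226).

```bash
cat > h.py <<'E'
from plant import *
import cv2, numpy as np
def ray(s,u,v,z):
    R,t=np.array(s["R"]),np.array(s["t"]); c=-R.T@t
    d=R.T@np.array([(u-s["cx"])/s["fx"],(v-s["cy"])/s["fy"],1]); return c+d*(z-c[2])/d[2]
def mask(s,lo,hi,box):
    h=cv2.cvtColor(s["color"],cv2.COLOR_RGB2HSV); m=cv2.inRange(h,np.array(lo),np.array(hi)); k=np.zeros_like(m)
    u0,v0,u1,v1=box; k[v0:v1,u0:u1]=m[v0:v1,u0:u1]; return k
def cen(m):
    v,u=np.nonzero(m); return u.mean(),v.mean(),len(u)
E
python3 - <<'E'
from h import *
s=snapshot("top"); b=(110,205,195,265)
im=s["color"]; cv2.imwrite("pics/c.png",cv2.resize(im[195:275,85:195,::-1],None,fx=7,fy=7,interpolation=cv2.INTER_CUBIC))
for n,lo,hi,z in(("or",(8,150,110),(18,255,255),.214),("ye",(24,120,100),(34,255,255),.170)):
    u,v,k=cen(mask(s,lo,hi,b)); print(n,u,v,k,ray(s,u,v,z))
# disc
m=mask(s,(0,0,0),(180,255,45),b); m=cv2.morphologyEx(m,cv2.MORPH_OPEN,np.ones((3,3)))
c=max(cv2.findContours(m,0,2)[0],key=cv2.contourArea);print(cv2.fitEllipse(cv2.convexHull(c)),cv2.contourArea(c))
print(ray(s,*cv2.fitEllipse(cv2.convexHull(c))[0],.170))
E
```

```text
or 149.4331797235023 229.02304147465438 217 [0.47752968 0.22216375 0.214     ]
ye 137.38709677419354 221.90322580645162 31 [0.49161595 0.25623758 0.17      ]
((155.47035217285156, 234.8995819091797), (51.98740768432617, 52.90628433227539), 33.92096710205078) 1405.0
[0.46988253 0.22617052 0.17      ]
```

View pics/c.png

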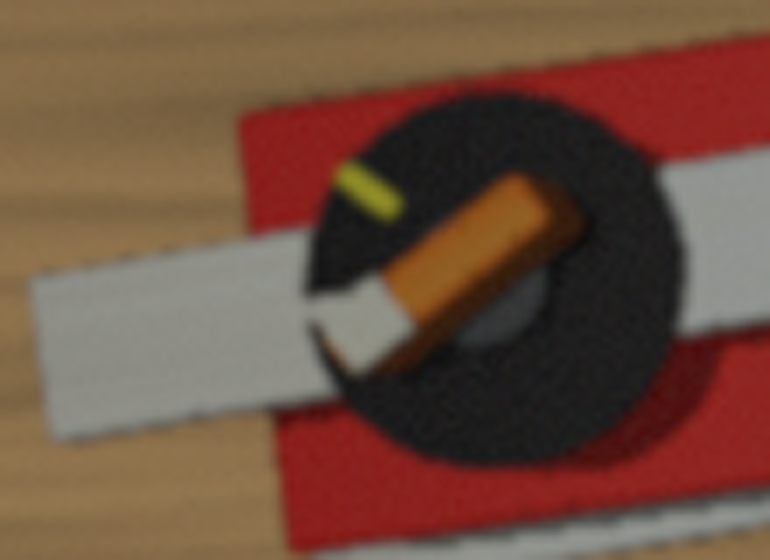

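The crop shows the bar's top face: its white end is near (340,345) and its far end near (536,193). The bar is tilted about 38° and the beam about 9°, so the knob is at roughly -0.5 rad. I'll move above it, crossing the blue frame high up.

```bash
python3 -m handwheel '[[1,-1,0.5,-0.7,0,0,0],[1,-1,1,-0.7,0,0,0],[1,-1,1,-0.7,0,0,0],[1,-1,1,-0.5,0,0,0],[1,-1,1,0,0,0,0]]' && python3 -m handwheel '[[1,-1,1,0,0,0,0.5],[1,-1,1,0,0,0,0],[1,-1,1,0,0,0,0],[1,-1,1,0,0,0,0],[1,-1,1,0,0,0,-0.5]]'
```

```text
clock: 0.78
tool_pos: [0.2989, -0.4919, 0.4707]
orientation: [-179.9, 0.0, -161.3]
force: [1.7, -0.3, -0.8]
opening: 0.0874
gripper_force: 0.0
clock: 1.4
tool_pos: [0.3837, -0.3368, 0.4696]
orientation: [180.0, -0.0, -161.3]
force: [1.2, 0.2, -0.8]
opening: 0.0876
gripper_force: 0.0
```

Run:
```python
from h import *
s=snapshot("side"); b=(235,110,285,150)
m=mask(s,(5,150,90),(18,255,255),b); print("side",cen(m))
cv2.imwrite("pics/d.png",cv2.resize(s["color"][105:165,230:300,::-1],None,fx=8,fy=8,interpolation=cv2.INTER_CUBIC))
t=snapshot("top")
P=[ray(t,85+(x+.5)/7-.5,195+(y+.5)/7-.5,.214) for x,y in((536,193),(338,346))];print(P,np.mean(P,0),np.linalg.norm(P[0]-P[1]),np.degrees(np.arctan2(*(P[1]-P[0])[1::-1])))
```

```text
side (np.float64(259.11774461028193), np.float64(125.66998341625207), 1206)
[array([0.48787985, 0.20424611, 0.214     ]), array([0.45490456, 0.24732373, 0.214     ])] [0.47139221 0.22578492 0.214     ] 0.05424990029278942 127.43352741290383
```

```bash
python3 -m handwheel '[[1,-1,1,0,0,0,0],[1,-1,1,0,0,0,0],[1,-1,1,0,0,0,0],[1,-1,1,0,0,0,0],[1,-1,1,0,0,0,0]]' && python3 -m handwheel '[[1,-1,1,0,0,0,0],[1,-1,1,0,0,0,0],[1,-1,1,0,0,0,0],[1,-1,1,0,0,0,0],[1,-1,1,0,0,0,0]]' && python3 -m handwheel '[[1,0,1,0,0,0,0],[1,0,1,0,0,0,0],[1,0,1,0,0,0,0],[1,0,1,0,0,0,0],[1,0,1,0,0,0,0]]' && python3 -m handwheel '[[1,0,1,0,0,0,0],[1,0,1,0,0,0,0],[1,0,1,0,0,0,0],[1,0,1,0,0,0,0],[1,0,0,0,0,0,-1]]' && python3 -m handwheel '[[1,0,0,0,0,0,-1],[1,0,0,0,0,0,-1],[1,0,0,0,0,0,-1],[1,0,0,0,0,0,-1],[1,0,0,0,0,0,-1]]'
```

```text
clock: 2.12
tool_pos: [0.462, -0.1788, 0.4696]
orientation: [180.0, -0.0, -161.4]
force: [0.6, -0.6, 0.4]
opening: 0.0874
gripper_force: 0.0
clock: 2.75
tool_pos: [0.5406, -0.0203, 0.4695]
orientation: [180.0, -0.0, -161.4]
force: [0.9, -0.1, -0.2]
opening: 0.0879
gripper_force: 0.0
clock: 3.38
tool_pos: [0.5, 0.0977, 0.4695]
orientation: [-180.0, -0.0, -161.4]
force: [-0.5, -0.0, 0.4]
opening: 0.0877
gripper_force: 0.0
clock: 4.0
tool_pos: [0.4679, 0.1931, 0.4694]
orientation: [180.0, -0.0, -155.2]
force: [-0.4, -1.1, -0.1]
opening: 0.0879
gripper_force: 0.0
clock: 4.62
tool_pos: [0.4684, 0.1917, 0.4694]
orientation: [180.0, -0.0, -125.2]
force: [0.4, 0.4, 0.5]
opening: 0.0877
gripper_force: 0.0
```

```bash
python3 -m handwheel '[[1,0,0,0,0,0,-1],[1,0,0,0,0,0,-1],[1,0,0,0,0,0,-1],[1,0,0,0,0,0,-1],[1,0,0,0,0,0,-1]]' && python3 -m handwheel '[[1,0,0,0,0,0,-1],[1,0,0,0,0,0,-1],[1,0,0,0,0,0,-1],[1,0,0,0,0,0,-1],[1,0,0,0,0,0,-1]]' && python3 -m handwheel '[[1,0,0,0,0,0,-1],[1,0,0,0,0,0,-1],[1,0,0,0,0,0,-0.12],[1,0,0,0,0,0,0]]'
python3 - <<'E'
from h import *
o=get_obs();y=np.radians(o["orientation"][2]);d=np.array([.4705,.226])-o["tool_pos"][:2]
print(o["tool_pos"],o["orientation"],"tool shift/25mm",d@[np.cos(y),np.sin(y)]/.025,d@[np.sin(y),-np.cos(y)]/.025,o["joint_pos"])
s=snapshot("wrist");cv2.imwrite("pics/w.png",s["color"][:,:,::-1]);print(s["tool_from_camera"])
E
```

```text
clock: 5.25
tool_pos: [0.4684, 0.1917, 0.4695]
orientation: [180.0, -0.0, -95.2]
force: [1.0, -0.3, -0.1]
opening: 0.0879
gripper_force: 0.0
clock: 5.88
tool_pos: [0.4684, 0.1918, 0.4694]
orientation: [180.0, -0.0, -65.2]
force: [0.4, -0.3, 0.2]
opening: 0.0876
gripper_force: 0.0
clock: 6.38
tool_pos: [0.4683, 0.1919, 0.4696]
orientation: [180.0, -0.0, -52.7]
force: [-0.4, -0.5, 0.5]
opening: 0.0875
gripper_force: 0.0
[0.46828783 0.19192322 0.46956067] [ 1.79984135e+02 -1.26898434e-03 -5.27435390e+01] tool shift/25mm -1.0313460245576545 -0.8956106800843784 [ 4.45561907e+01  2.24089605e+00 -1.41001386e+01 -7.88976595e-04
 -7.36748635e+01 -7.29950803e+00]
[[-1.00254282e-03 -9.54887022e-01 -2.96967624e-01  8.05769475e-02]
 [ 9.99999304e-01 -1.14205494e-03  2.96299387e-04  3.45746994e-04]
 [-6.22085783e-04 -2.96967120e-01  9.54887503e-01  1.92367810e-02]
 [ 0.00000000e+00  0.00000000e+00  0.00000000e+00  1.00000000e+00]]
```

View pics/w.png

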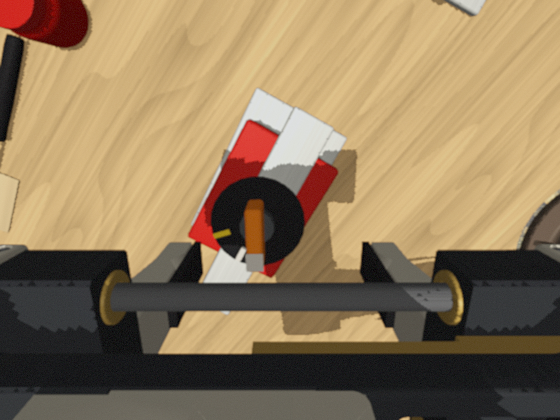

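The wrist view shows the bar upright in the image between the fingers, from (255,202) to (255,265). It is in line with tool x, so the yaw is right. Next I shift over, descend and close.

```bash
python3 -m handwheel '[[1,-1,-0.9,0,0,0,0],[1,-0.03,0,0.5,0,0,0],[1,0,0,0.5,0,0,0],[1,0,0,0,0,0,0]]'
python3 - <<'E'
from h import *
s=snapshot("wrist");o=get_obs();cv2.imwrite("pics/w2.png",s["color"][:,:,::-1]);M=np.array(s["tool_from_camera"])
m=mask(s,(6,150,80),(18,255,255),(180,120,340,400));c=max(cv2.findContours(m,0,2)[0],key=cv2.contourArea);print(cv2.minAreaRect(c))
(u,v)=cv2.minAreaRect(c)[0]
d=M[:3,:3]@[(u-s["cx"])/s["fx"],(v-s["cy"])/s["fy"],1];z=o["tool_pos"][2]-.214;print(M[:3,3]+d*(z-M[2,3])/d[2],o["tool_pos"],o["orientation"])
E
```

```text
clock: 6.92
tool_pos: [0.4701, 0.2256, 0.4433]
orientation: [179.8, -0.0, -52.7]
force: [1.0, 0.2, 0.2]
opening: 0.0876
gripper_force: 0.0
((279.0, 207.0), (60.0, 20.0), 90.0)
[ 0.01188343 -0.00100431  0.23015117] [0.47036019 0.22566801 0.44415117] [ 1.79925887e+02 -1.86175081e-02 -5.26497666e+01]
```

View pics/w2.png

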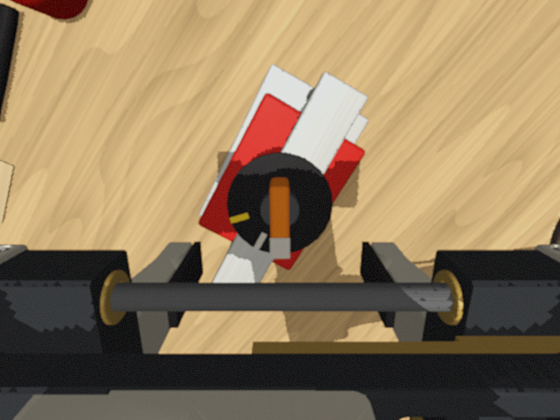

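The bar is now centred between the fingers, with its orange part centred at (279,207) and exactly upright. I'll descend and close.

```bash
python3 -m handwheel '[[1,0,0,1,0,0,0],[1,0,0,1,0,0,0],[1,0,0,0.7,0,0,0],[1,0,0,0.38,0,0,0],[1,0,0,0,0,0,0]]' && python3 -m handwheel '[[-1,0,0,0,0,0,0],[-1,0,0,0,0,0,0],[-1,0,0,0,0,0,0],[-1,0,0,0,0,0,0],[-1,0,0,0,0,0,0]]' && python3 -m handwheel '[[-1,0,0,0,0,0,0],[-1,0,0,0,0,0,0]]'
```

```text
clock: 7.6
tool_pos: [0.4705, 0.226, 0.3676]
orientation: [180.0, -0.0, -52.6]
force: [-0.7, 0.9, -0.4]
opening: 0.0874
gripper_force: 0.0
clock: 8.22
tool_pos: [0.4705, 0.2263, 0.3677]
orientation: [-180.0, 0.0, -52.6]
force: [0.3, 0.0, 0.0]
opening: 0.0431
gripper_force: 0.0
clock: 8.48
tool_pos: [0.4705, 0.2263, 0.3676]
orientation: [180.0, -0.0, -52.6]
force: [-0.2, 0.3, 0.2]
opening: 0.0229
gripper_force: 0.0
```

```bash
python3 -m handwheel '[[-1,0,0,0,0,0,0],[-1,0,0,0,0,0,0],[-1,0,0,0,0,0,0]]' && python3 -m handwheel '[[-1,0,0,0,0,0,0.7],[-1,0,0,0,0,0,0.7],[-1,0,0,0,0,0,0.7],[-1,0,0,0,0,0,0.7],[-1,0,0,0,0,0,0]]'
```

```text
clock: 8.85
tool_pos: [0.4705, 0.2262, 0.3676]
orientation: [180.0, -0.0, -52.6]
force: [0.7, -0.7, -0.9]
opening: 0.0137
gripper_force: 30.0
clock: 9.48
tool_pos: [0.4704, 0.2262, 0.3676]
orientation: [180.0, -0.0, -69.4]
force: [0.1, 0.3, 0.9]
opening: 0.0134
gripper_force: 30.0
```

Gripped and turning with low force. About 56° remain to yaw -125.8; I'll do 50° and then check.

```bash
python3 -m handwheel '[[-1,0,0,0,0,0,0.8],[-1,0,0,0,0,0,0.8],[-1,0,0,0,0,0,0.8],[-1,0,0,0,0,0,0.8],[-1,0,0,0,0,0,0.8]]' && python3 -m handwheel '[[-1,0,0,0,0,0,0.8],[-1,0,0,0,0,0,0.8],[-1,0,0,0,0,0,0.8],[-1,0,0,0,0,0,0.8],[-1,0,0,0,0,0,0.8]]' && python3 -m handwheel '[[-1,0,0,0,0,0,0],[-1,0,0,0,0,0,0]]'
python3 - <<'E'
from h import *
s=snapshot("wrist");cv2.imwrite("pics/w3.png",s["color"][:,:,::-1]);print(get_obs()["moment"])
E
```

```text
clock: 10.1
tool_pos: [0.4703, 0.2262, 0.3677]
orientation: [180.0, -0.0, -93.4]
force: [-0.5, -1.1, 0.9]
opening: 0.014
gripper_force: 30.0
clock: 10.72
tool_pos: [0.4703, 0.2263, 0.3677]
orientation: [180.0, -0.0, -117.4]
force: [-0.9, 0.5, 1.9]
opening: 0.0137
gripper_force: 30.0
clock: 10.98
tool_pos: [0.4703, 0.2262, 0.3676]
orientation: [180.0, -0.0, -117.3]
force: [-3.4, 1.1, 1.7]
opening: 0.0137
gripper_force: 30.0
[ 0.26188811  1.20308386 -0.09278809]
```

View pics/w3.png

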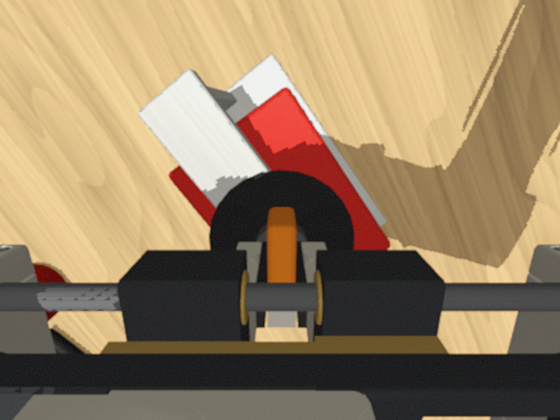

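The bar at (281,245) has followed the gripper, and the frame stands still. I'll finish the last 8.4°, release and lift.

```bash
python3 -m handwheel '[[-1,0,0,0,0,0,0.7],[-1,0,0,0,0,0,0.7],[-1,0,0,0,0,0,0],[-1,0,0,0,0,0,0]]' && python3 -m handwheel '[[1,0,0,0,0,0,0],[1,0,0,0,0,0,0],[1,0,0,0,0,0,0],[1,0,0,0,0,0,0],[1,0,0,0,0,0,0]]' && python3 -m handwheel '[[1,0,0,-0.4,0,0,0],[1,0,0,-0.8,0,0,0],[1,0,0,-1,0,0,0],[1,0,0,-1,0,0,0],[1,0,0,-0.8,0,0,0]]' && python3 -m handwheel '[[1,1,0,0,0,0,0],[1,1,0,0,0,0,0],[1,0,0,0,0,0,0]]'
python3 - <<'E'
from h import *
s=snapshot("wrist");cv2.imwrite("pics/w4.png",s["color"][:,:,::-1])
E
```

```text
clock: 11.52
tool_pos: [0.4703, 0.2262, 0.3676]
orientation: [180.0, -0.0, -125.7]
force: [-4.5, 0.5, 3.2]
opening: 0.0138
gripper_force: 30.0
clock: 12.15
tool_pos: [0.4705, 0.2262, 0.3676]
orientation: [-180.0, -0.0, -125.8]
force: [0.3, 0.6, -0.1]
opening: 0.0581
gripper_force: 0.0
clock: 12.78
tool_pos: [0.4705, 0.2262, 0.4696]
orientation: [-180.0, 0.1, -125.8]
force: [-0.6, -0.6, -0.3]
opening: 0.0872
gripper_force: 0.0
clock: 13.15
tool_pos: [0.4404, 0.1846, 0.4689]
orientation: [-180.0, 0.1, -125.8]
force: [-0.0, 0.5, 0.1]
opening: 0.0877
gripper_force: 0.0
```

View pics/w4.png

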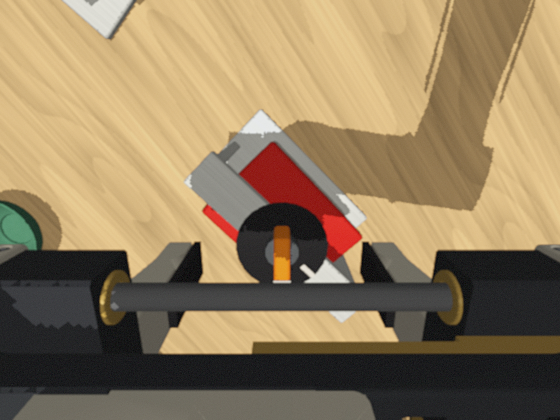

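The released bar is upright in the image at (282,255), with the white mark near (307,270) about 45° from it. The tub is still centred under the beam.

```bash
python3 -c "
from plant import *
print(close_job())"
```

```text
the job is handed in; nothing more can be done
None
```

The red-lidded tub's knob was turned clockwise to the yellow mark and let go, about 45° past touching by the last wrist picture; the blue knob was not touched, and the job was handed in at about 13 s (no verdict was returned).

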